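Clamp a phone in the holding jig: to first hold, then four clicks

TASK

Lay the opened phone flat in the holding jig, between its two jaws. Then turn the jig's click knob clockwise until the sprung jaw has only just taken hold of the phone, pinching it against the fixed jaw, and from there tighten it by four more clicks. Leave the small things lying round the work where they are.

Things in the scene. Friction and masses are not known exactly. Their poses are not given: they have to be found in the camera images.
- phone_mid (a point): Middle of the opened phone (white front with a black three-cornered patch, pink edges, 138 x 67 mm, edges 8 mm thick, orange flex tabs up to 22 mm), 4 mm above its underside; flat and loose on the bench right of the jig, 0.11 to 0.18 kg. x along its 138 mm length, y across its 67 mm width, z up. Take it across the width, by its long edges; in the jig either end may point either way.
- phone: The same phone; origin in the middle of its underside, axes as above.
- nest (a point): Middle of the top of the jig's bed: three rubber strips on a dark bar, 42 mm wide and 100 mm long, 22 mm above the bench; the phone lies on it with its length along y and overhangs all round. The jig is bolted down; its aluminium foot plate is 62 mm wide, 8 mm thick. y runs along the jig from the fixed jaw to the knob, z up.
- fixed_jaw (a point): Rubber face of the jig's fixed jaw, 75 mm from the bed's middle; jaw 46 mm wide, top 36 mm above the bench. The sprung jaw (top 41 mm) faces it; its block is set differently each time, so that the phone has 7 to 19 mm of play in all at the start, the bed's middle lying 75 mm from one face and 70 to 82 mm from the other.
- rack_mouth (a point): Where the rack leaves the drive head towards the sprung jaw, 124 mm from the bed's middle, 23 mm up. Each click of the knob moves the jaw 2.1 mm towards the fixed jaw; it slides the phone along the bed until both jaws bear. The jaw's spring has 8 N preload, then gives 2.5 N more a click: four clicks past the first rest point at which it bears, it presses with 17.5 to 20.5 N.
- drive: Grey drive head, 54 x 62 x 30 mm, on the jig's plate; carries knob, rack and sprung jaw. Origin under the knob's axis, 8 mm above the bench, 155 mm from the bed's middle; axes as the jig's. The knob's detents (24 a turn, 15 degrees each) hold with up to 0.24 N m, zero at each rest point; let go, the knob settles in the nearest. It starts at its open stop, in a detent, and turns up to 270 degrees.
- knob_grip (a point): On the upright axis of the click knob, half-way up it, 53 mm above the bench: round black knurled cylinder, 36 mm in diameter, 20 mm high (43 to 63 mm above the bench). Clockwise from above closes. Once the jaw bears, 0.065 N m against closing is felt at the rest points (and on average over a click), 0.02 N m more with each click; before that about zero. First hold comes after 4 to 10 clicks.
- screw_dish: Round steel dish with tiny screws, 67 mm across, 14 mm high, loose, beyond the space between phone and jig. Origin under its middle. To be left alone.
- screwdriver: Precision screwdriver with white handle, 160 mm long, 12 mm thick, loose, between phone and jig. Origin under its middle, y towards the handle. To be left alone.
- tweezers: Steel tweezers, 124 mm long, 9 mm high, loose, beyond the jig. Origin under their middle, y along them. To be left alone.

How it is judged (in metres and radians):
On the way, in this order (a step that is already met when the one before it is completed fails the run):
1. the phone lies flat on the jig's bed between the jaws, let go (x of phone_mid in the frame of nest between -0.012 and 0.012 m and y of phone_mid in the frame of nest between -0.016 and 0.016 m and z of phone_mid in the frame of nest between 0.001 and 0.008 m and angle between the x axis of phone_mid and the y axis of nest, either way round below 0.15 rad and angle between phone_mid's own z axis and vertical below 0.08 rad and contact force between the fingers and phone below 0.2 N), for 0.2 s.
2. the sprung jaw has taken hold of the phone (contact force between drive and phone above 5 N), for 0.2 s.
At the end, for the whole second after the job is handed in: The phone lies flat on the jig's bed (middle within 12 mm across, within 0.15 rad of the jig's length, at rest) and the sprung jaw presses on it with 16.5 to 21 N (four clicks past the first rest point at which it bears give 17.5 to 20.5 N); knob and phone are let go (x of phone_mid in the frame of nest between -0.012 and 0.012 m and y of phone_mid in the frame of nest between -0.016 and 0.016 m and z of phone_mid in the frame of nest between 0.001 and 0.008 m and angle between the x axis of phone_mid and the y axis of nest, either way round below 0.15 rad and angle between phone_mid's own z axis and vertical below 0.08 rad and contact force between drive and phone between 16.5 and 21 N and linear speed of phone below 0.01 m/s and contact force between the fingers and drive below 0.2 N); the robot touches nothing.
It fails at once if the phone is squeezed by the jaw with more than 24 N, far past the four clicks (contact force between drive and phone above 24 N).
It fails at once if the screw dish is pushed more than 25 mm (distance of screw_dish from where it was at the start of the episode above 0.025 m).
It fails at once if the screwdriver is pushed more than 25 mm (distance of screwdriver from where it was at the start of the episode above 0.025 m).
It fails at once if the tweezers is pushed more than 25 mm (distance of tweezers from where it was at the start of the episode above 0.025 m).
It also fails if it takes over 61 s, if anything falls off the work surface, if the arm or the gripper's body presses on something with over 40 N, if the wrist force passes 120 N, or if a joint passes its speed limit or range.

ROBOT

A 6-joint arm with a two-finger parallel gripper is mounted at the origin on a cart in front of the work surface, level with it; the furniture and walls round the work are solid. World frame = base frame: x ahead of the robot, y to its left, z up, the work surface at z = 0. Lengths are in mm, angles in rad, forces in N, time in s.
With the tool pointing down it reaches from about 400 to 925 mm from the base axis. Payload 12.5 kg.
Tool frame: the origin (TCP) lies at the very end of the fingers, on their centre line; the grasp point (between the pads) lies 19 mm behind it; z points along the fingers, y is the line along which they close (so a half turn about z gives the same grasp; the last joint's range is limited). The gripper opens to 95 mm and grips with 3 to 60 N. Pads are 20 mm wide; open, the fingers measure 119 mm over their backs; the gripper's body (75 mm by 180 mm) begins 59 mm behind the grasp point.
Start: joints at [-1.296, 0.491, 1.559, -0, 1.092, -0.106], TCP at [232.313, -580.239, 214.661] pointing down, gripper open.
Joint ranges: [-3.1, 3.1], [-0.84, 2.19], [0.05, 2.79], [-1.13, 4.28], [0.06, 2.93], [-2.69, 2.69]. Speed limits (rad/s): [2.22, 2.22, 2.79, 3.14, 3.14, 3.14].

INTERFACE

Orientations are given as [roll, pitch, yaw] about the fixed x, y, z axes, in that order (R = Rz(yaw) Ry(pitch) Rx(roll)).
In Python, from cell import state, imaging, env, spot_in, mark_of gives the robot as it stands. The module is installed in compiled form; this text tells all that it offers.
- The arm moves only by the tool step_arm, never from a script. Its argument "increments" is a list of rows, each an object with "slide": the shift along the tool's x, y, z in m, a list of three; "roll": the turn about the tool's z in rad. A call has 1 to 5 rows; each row is the pose to reach, as a shift and turn from the pose commanded when the call began, along the tool's axes at that moment; what a row does not reach only later rows make up. A row lasts 1/8 s, in which the tool goes at most 62.5 mm and 10.7 degrees, less where a joint would pass 70% of its speed; a pose out of reach is approached as far as the arm can. A call with a gripper value outside its range is refused whole. "fingers" is the opening, from 0 (shut) to 1 (fully open), set as the call begins (left out, the last holds). The fingers move at their own pace and stop on an object; the grip force is fixed at half the most. Time passes only in rows, so rows that repeat a pose let the fingers close. It gives the time, the measured TCP pose, the force, the opening and the grip force at its end, in the units of the state.
- state(): the state, without advancing time (a new reading comes with each control period).
- imaging.read_camera(name): name is "side" or "top"; returns a dict with "color" (420x560x3 uint8, red, green, blue), "z_map" (420x560 float32, mm along the optical axis (not along the pixel's ray), 0 where there is no reading), "intrinsics" (3x3 intrinsics, pixels), "camera_from_world" (4x4, takes a point from world to camera coordinates). Camera axes: x right, y up, looking along -z (the intrinsics and any distortion apply to the point x, -y, -z); pixel columns grow to the right and rows downward; lengths in mm; the calibration is good to about 2 mm. A picture is of the moment at which its call begins.
- env.job_done(): hands the job in; it is judged then, once.
Trained networks look in the newest picture that a camera, given by its name, has taken for a name from the list of things; names that differ only in an ending like _2 or _b are one class to them, and where a whole thing is asked for, a point or a joint stands for the part that bears it (a point fixed in the world has none). Each returns a list of dicts, best first, with "confidence" (0 to 1); they miss things now and then, are a little off and sometimes report something else, mostly with a low value. They report only what shows in the picture. A call takes as long as a camera call.
- spot_in(camera, target): "bbox" ([left, top, right, bottom] in pixels, round what is visible of it).
- mark_of(camera, target): "uv" ([column, row] in pixels: a listed point, or the origin of a listed thing).
The state is a dict: "t": time; "joints": joint angles; "qvel": joint speeds; "tau": joint torques, N m; "eef_pos": TCP position; "tcp_rot": TCP orientation; "ft_force": force on the tool from outside, world axes, zero at the start; "moment": the same for the moment, N m; "opening": opening from 0.0 (shut) to 1.0 (fully open); "grip_force": force on a finger pad.
Only numpy, scipy, OpenCV 4.12 (cv2) and the standard library are available. Lean on these libraries where they do the work, as an engineer would, in place of code of your own. Each camera call takes 0.05 s, during which the arm holds its last target. There are 200 camera calls.

## Working session

There is one attempt and no reset: what is moved stays moved. The work goes in short steps, Python scripts to look and compute and a tool call to move; the robot and the scene stay as the last step left them, time stands still between calls to the robot, and variables do not carry over. Pictures are saved under pics/ and viewed, at most 10 in all, crops included, and the job is handed in when it is done.

Besides the shell and the picture viewer there is one more tool, called by a JSON object that holds its "fn" and its "kwargs". step_arm: Moves the arm, as the interface text tells. Its arguments: {"type":"object","properties":{"increments":{"type":"array"},"fingers":{"type":"number"}},"required":["increments"]}

```bash
mkdir -p pics
cat > h.py <<'E'
import numpy as np, cv2
from cell import state, imaging, env, spot_in, mark_of
def cam(n):
    return imaging.read_camera(n)
def ray(c,uv):
    K=np.array(c["intrinsics"]);T=np.array(c["camera_from_world"])
    d=np.linalg.inv(K)@[uv[0],uv[1],1]; d=np.array([d[0],-d[1],-d[2]])
    R=T[:3,:3];o=-R.T@T[:3,3]
    return o,R.T@d
def at_z(c,uv,z):
    o,d=ray(c,uv); return o+d*(z-o[2])/d[2]
def depth_pt(c,uv):
    o,d=ray(c,uv); u,v=np.round(uv).astype(int)
    return o+d*float(c["z_map"][v,u])
def cloud(c):
    K=np.array(c["intrinsics"]);T=np.array(c["camera_from_world"])
    v,u=np.mgrid[:420,:560]; d=np.linalg.inv(K)@np.stack([u.ravel(),v.ravel(),np.ones(u.size)])
    d*=c["z_map"].ravel(); d[1:]*=-1
    P=(T[:3,:3].T@(d-T[:3,3:4])).T.reshape(420,560,3); P[c["z_map"]==0]=np.nan
    return P
def save(c,n): cv2.imwrite("pics/"+n,c["color"][:,:,::-1])
E
python3 - <<'E'
from h import *
print(state())
Z=dict(phone_mid=4,nest=22,fixed_jaw=29,rack_mouth=23,drive=8,knob_grip=53,screw_dish=0,screwdriver=0,tweezers=0)
for n in("top","side"):
    c=cam(n); save(c,n+"0.png"); print(n,np.round(ray(c,[280,210]),2))
    for k,z in Z.items():
        m=mark_of(n,k)[:2]
        for r in m: print(k,np.round(r["uv"],1),round(r["confidence"],2),np.round(at_z(c,r["uv"],z)[:2],1))
E
```

```text
{'t': 0.0, 'joints': array([-1.29557991e+00,  4.91574936e-01,  1.55945375e+00, -2.14818449e-05,
        1.09168431e+00, -1.05594461e-01]), 'qvel': array([-2.45846509e-04,  1.66613394e-03, -1.97075406e-03, -5.68144359e-04,
        3.98461012e-04,  9.87477382e-06]), 'tau': array([ 1.12997277e-03, -6.12646437e+01, -2.58173847e+01,  6.93111727e-02,
        4.82636655e-02, -9.83170162e-05]), 'eef_pos': array([ 232.24914025, -579.98501692,  214.050711  ]), 'tcp_rot': array([-3.14047655e+00, -9.91360611e-05,  3.80820736e-01]), 'ft_force': array([-0.24615688, -0.63291526, -0.59671161]), 'moment': array([-0.00147796, -0.01234527,  0.04933873]), 'grip_force': 0.0, 'opening': 1.0033702729240097}
top [[ 3.45320e+02 -2.26600e+01  1.10989e+03]
 [ 1.40000e-01  2.00000e-02 -9.90000e-01]]
phone_mid [391.2 229.1] 0.74 [ 463.4 -243. ]
nest [230.2 239.4] 0.92 [433.8 101.3]
nest [267.8 235.2] 0.58 [444.1  21.7]
fixed_jaw [267.7 233.3] 0.57 [447.5  21.7]
rack_mouth [176.2 246.9] 0.88 [415.8 215.2]
drive [164.  250.1] 0.64 [409.5 244.4]
knob_grip [159.7 247.5] 0.79 [412.1 242.7]
screw_dish [332.5 172.9] 0.65 [ 585.8 -116.7]
screwdriver [325.9 232.9] 0.52 [ 453.2 -103. ]
tweezers [275.6 166. ] 0.49 [599.4   8.7]
side [[ 2.5283e+02  7.8595e+02  5.3467e+02]
 [ 3.0000e-01 -8.3000e-01 -4.8000e-01]]
phone_mid [329.1 194.6] 0.94 [ 469.7 -273.5]
nest [308.1 259.2] 0.77 [434.8  97.4]
fixed_jaw [316.2 236.5] 0.7 [438.5  10.7]
rack_mouth [300.8 295.7] 0.58 [415.7 220.6]
drive [302.3 310.1] 0.77 [406.  242.8]
knob_grip [298.5 294.9] 0.77 [410.8 252.9]
screw_dish [276.4 208.5] 0.66 [ 597.9 -146.7]
screwdriver [320.5 225.5] 0.57 [451.9 -90.7]
tweezers [254.  232.5] 0.52 [609.6  -4.1]
```

Run:
```python
from h import *
c=cam("top"); P=cloud(c); 
cv2.imwrite("pics/t1.png",cv2.resize(c["color"][110:330,110:450,::-1],(782,506),interpolation=cv2.INTER_CUBIC))
def reg(x0,x1,y0,y1,z0,z1):
    m=(P[...,0]>x0)&(P[...,0]<x1)&(P[...,1]>y0)&(P[...,1]<y1)&(P[...,2]>z0)&(P[...,2]<z1); return P[m]
def rect(n,Q):
    r=cv2.minAreaRect(Q[:,:2].astype(np.float32)); print(n,len(Q),np.round(Q.mean(0),1),np.round(r[0],1),np.round(r[1],1),round(r[2],1), np.round(np.percentile(Q[:,2],[5,50,95]),1))
rect("bench",reg(300,700,-400,300,-10,3))
rect("phone",reg(350,580,-360,-150,4,40))
rect("knob",reg(370,460,190,290,56,75))
rect("drivetop",reg(350,480,170,310,33,50))
rect("bed",reg(380,490,30,150,16,28))
rect("plate",reg(340,520,-60,300,5,13))
rect("jaws",reg(380,490,0,200,31,50))
rect("fix",reg(380,490,0,60,31,50))
rect("spr",reg(380,490,140,200,31,50))
```

```text
bench 45261 [492.4 -59.3  -1.4] [500. -50.] [399.9 699.9] 0.0 [-4.9 -1.4  2. ]
phone 1882 [ 464.1 -252.6    7.1] [ 465.9 -247.2] [230.3 194.4] 1.1 [ 4.3  6.6 10.7]
knob 247 [407.9 247.1  62.1] [407.5 247.3] [34.7 34.8] 2.6 [58.4 62.3 65.5]
drivetop 646 [410.  228.5  37.3] [411.6 224.4] [ 54.1 109.4] 8.4 [33.5 36.9 41.8]
bed 925 [429.9  94.6  19.6] [430.6  91.1] [ 52.  125.4] 8.0 [16.6 19.4 23.1]
plate 1129 [421.6 126.8   7.7] [432.4 131.4] [330.4 162.3] 83.6 [ 5.3  7.3 12. ]
jaws 363 [428.3 102.2  35.4] [429.3 102.6] [ 45.3 201.8] 8.1 [31.7 35.1 40.5]
fix 173 [442.5  11.3  34.8] [442.3  11.4] [45.2 17.3] 7.4 [31.7 34.9 38. ]
spr 190 [415.5 185.   36. ] [417.5 185.4] [45.2 31.6] 4.1 [31.7 35.5 41.3]
```

View pics/t1.png

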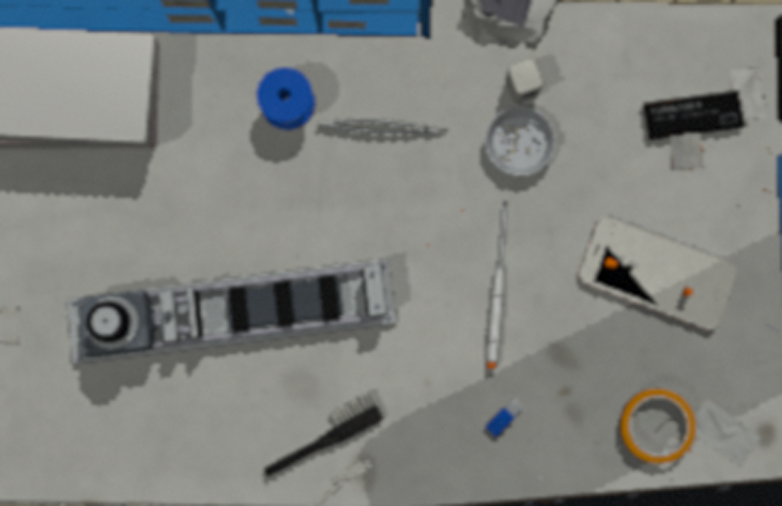

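The picture shows the jig at crop (75–395, 260–360), knob at (105,320), fixed jaw at (375,290), phone centred near (657,275), screwdriver at x≈498, dish (520,143), tweezers (380,131). Next I segment the phone more exactly.

Run:
```python
from h import *
c=cam("top"); P=cloud(c); im=c["color"].astype(int)
s=cv2.medianBlur(np.nan_to_num(P[...,2]).astype(np.float32),3)
z0=np.nanmedian(P[200:260,300:320,2]); print("bench z",z0)
m=((s>z0+4.5)&(s<z0+30)).astype(np.uint8); m[:,:350]=0;m[:,440:]=0;m[:195]=0;m[:,:][262:]=0
m=cv2.morphologyEx(m,cv2.MORPH_OPEN,np.ones((3,3),np.uint8))
n,l,st,ce=cv2.connectedComponentsWithStats(m); i=1+np.argmax(st[1:,4]); mk=l==i
v,u=np.nonzero(mk); Q=np.array([at_z(c,p,8)[:2] for p in zip(u,v)],np.float32)
r=cv2.minAreaRect(Q); print("phone",st[i],r,Q.mean(0)); print(cv2.boxPoints(r))
o=c["color"][:,:,::-1].copy(); cc,_=cv2.findContours(mk.astype(np.uint8),0,2)
o=cv2.resize(o[180:280,330:460],(780,600),interpolation=cv2.INTER_CUBIC)
cv2.drawContours(o,[(k-[330,180])*6+3 for k in cc],-1,(0,255,0),1)
cv2.imwrite("pics/t2.png",o)
```

```text
bench z -1.4363498097291574
phone [ 362  205   68   48 1958] ((465.0747985839844, -251.68972778320312), (137.7136993408203, 67.0694808959961), 70.10792541503906) [ 464.80325 -252.23479]
[[ 410.1124  -305.02808]
 [ 473.1802  -327.84845]
 [ 520.03723 -198.35138]
 [ 456.9694  -175.531  ]]
```

View pics/t2.png

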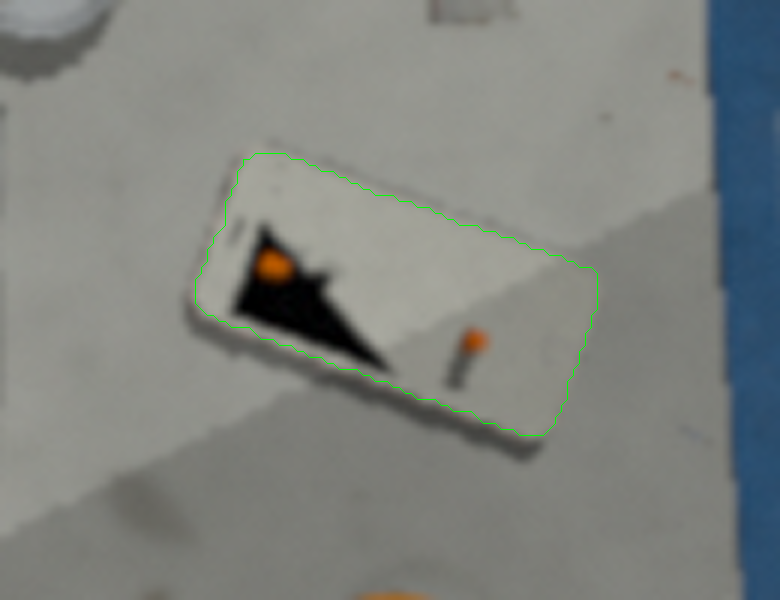

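The outline fits the phone: centre (465,−252), length axis at yaw 70.1°. The jig runs at yaw 98.3°, with its bed middle near (430,94).

{"fn": "step_arm", "kwargs": {"increments": [{"slide":[0.048,-0.031,0.014],"roll":-0.15},{"slide":[0.097,-0.062,0.028],"roll":-0.3},{"slide":[0.145,-0.093,0.042],"roll":-0.45},{"slide":[0.193,-0.124,0.056],"roll":-0.6},{"slide":[0.241,-0.156,0.07],"roll":-0.7425}], "fingers": 1}}

```text
t: 1.72
eef_pos: [399.0, -344.4, 144.4]
tcp_rot: [3.141, 0.0, 1.128]
ft_force: [0.7, -0.3, 0.7]
opening: 0.999
grip_force: 0.0
```

```bash
cat >> h.py <<'E'
def to(x,y,z,yaw=None):
    s=state();p=s["eef_pos"];a=s["tcp_rot"][2];d=np.array([x,y,z])-p
    print("slide",np.round([d[0]*np.cos(a)+d[1]*np.sin(a),d[0]*np.sin(a)-d[1]*np.cos(a),-d[2]],1),"roll",None if yaw is None else round((a-yaw+np.pi)%(2*np.pi)-np.pi,4),"t",s["t"],np.round(p,1),np.round(s["tcp_rot"],3))
E
python3 -c "
from h import *
to(465,-251.7,50,np.radians(70.1))"
```

```text
slide [112.1  19.9  94.4] roll -0.0957 t 1.725 [ 399.  -344.4  144.4] [3.141 0.    1.128]
```

{"fn": "step_arm", "kwargs": {"increments": [{"slide":[0.045,0.008,0.035],"roll":-0.04},{"slide":[0.085,0.015,0.065],"roll":-0.08},{"slide":[0.112,0.02,0.094],"roll":-0.096},{"slide":[0.112,0.02,0.094],"roll":-0.096}]}}

```text
t: 2.22
eef_pos: [464.6, -251.8, 49.1]
tcp_rot: [-3.138, -0.001, 1.222]
ft_force: [0.5, 0.2, 0.6]
opening: 1.0
grip_force: 0.0
```

```bash
python3 -c "
from h import *
to(465,-251.7,2.5,np.radians(70.1))
c=cam('side');save(c,'s1.png')
o=cv2.resize(c['color'][120:270,230:430,::-1],(800,600),interpolation=cv2.INTER_CUBIC);cv2.imwrite('pics/s1c.png',o)"
```

```text
slide [ 0.2  0.3 46.6] roll -0.0016 t 2.225 [ 464.6 -251.8   49.1] [-3.138e+00 -1.000e-03  1.222e+00]
```

View pics/s1c.png

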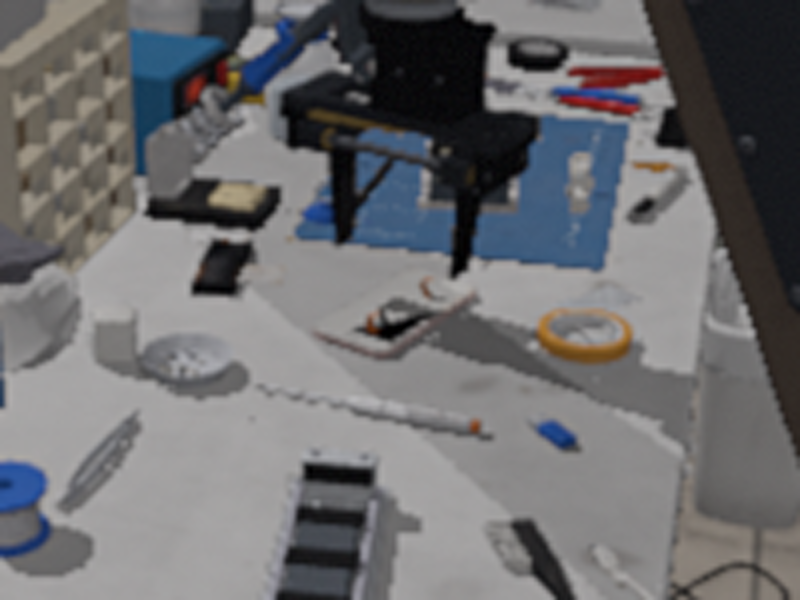

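The side view shows the fingers at (343,240) and (460,275), straddling the phone at (315–480, 275–350). I'll go down.

{"fn": "step_arm", "kwargs": {"increments": [{"slide":[0,0,0.025],"roll":0},{"slide":[0,0,0.04],"roll":0},{"slide":[0,0,0.046],"roll":0},{"slide":[0,0,0.046],"roll":0}]}}

```text
t: 2.78
eef_pos: [464.5, -253.9, 4.8]
tcp_rot: [3.142, 0.0, 1.219]
ft_force: [0.7, 0.2, -0.4]
opening: 0.997
grip_force: 0.0
```

{"fn": "step_arm", "kwargs": {"increments": [{"slide":[0,0,0],"roll":0},{"slide":[0,0,0],"roll":0},{"slide":[0,0,0],"roll":0},{"slide":[0,0,0],"roll":0},{"slide":[0,0,0],"roll":0}], "fingers": 0.5}}

```text
t: 3.4
eef_pos: [464.7, -253.6, 4.9]
tcp_rot: [3.141, 0.0, 1.219]
ft_force: [1.5, 0.5, 4.1]
opening: 0.704
grip_force: 30.0
```

{"fn": "step_arm", "kwargs": {"increments": [{"slide":[0,0,0.0],"roll":0},{"slide":[0,0,0.0],"roll":0},{"slide":[0,0,0.003],"roll":0},{"slide":[0,0,0.003],"roll":0}], "fingers": 0.8}}

```text
t: 3.9
eef_pos: [464.4, -253.4, 1.3]
tcp_rot: [-3.141, -0.0, 1.219]
ft_force: [0.5, -0.1, -0.9]
opening: 0.798
grip_force: 0.0
```

{"fn": "step_arm", "kwargs": {"increments": [{"slide":[0,0,0],"roll":0},{"slide":[0,0,0],"roll":0},{"slide":[0,0,0],"roll":0},{"slide":[0,0,0],"roll":0}], "fingers": 0.5}}

```text
t: 4.4
eef_pos: [464.5, -253.5, 1.6]
tcp_rot: [-3.141, 0.0, 1.219]
ft_force: [-0.2, 0.5, -2.9]
opening: 0.708
grip_force: 30.0
```

{"fn": "step_arm", "kwargs": {"increments": [{"slide":[0,0,-0.02],"roll":0},{"slide":[0,0,-0.05],"roll":0},{"slide":[0,0,-0.09],"roll":0},{"slide":[0,0,-0.12],"roll":0},{"slide":[0,0,-0.12],"roll":0}]}}

```text
t: 5.03
eef_pos: [465.2, -254.0, 123.3]
tcp_rot: [3.138, 0.001, 1.219]
ft_force: [0.2, -0.2, -1.7]
opening: 0.706
grip_force: 30.0
```

```bash
python3 -c "
from h import *
to(430,94,100,np.radians(98.3))
print(state()['opening'],state()['ft_force'])
c=cam('side')
o=cv2.resize(c['color'][100:250,230:430,::-1],(800,600),interpolation=cv2.INTER_CUBIC);cv2.imwrite('pics/s2c.png',o)"
```

```text
slide [ 314.6 -152.8   23.3] roll -0.4963 t 5.025 [ 465.2 -254.   123.3] [3.138e+00 1.000e-03 1.219e+00]
0.7059833209068921 [ 0.15176989 -0.19255975 -1.71152346]
```

View pics/s2c.png

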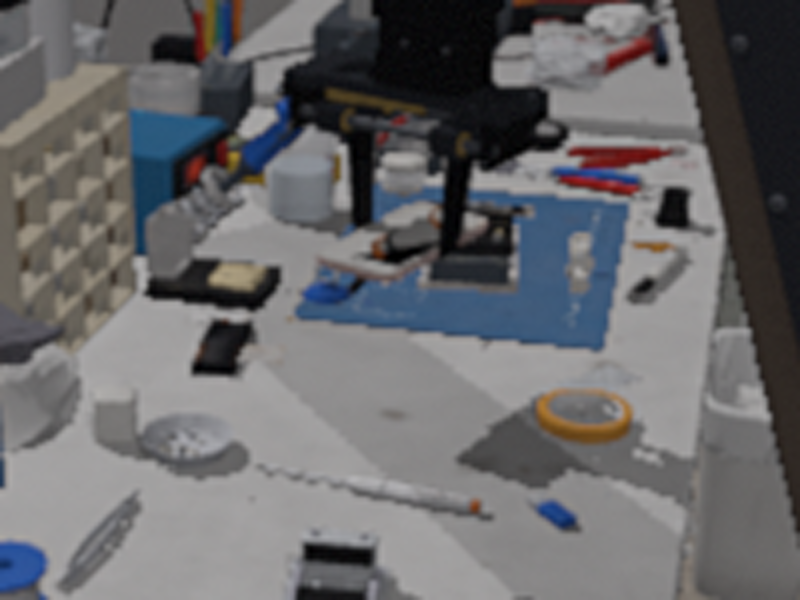

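The phone hangs level in the fingers at (320–530, 205–275). While the jig is clear, I'll measure the jaw faces.

Run:
```python
from h import *
c=cam("top"); P=cloud(c)
a=np.radians(98.3);Y=np.array([np.cos(a),np.sin(a)]);X=np.array([np.sin(a),-np.cos(a)])
N=np.array([430.,94.])
q=(P[...,:2]-N); u=q@X; w=q@Y; z=P[...,2]+1.4
# colour strip resampled along jig at z=36..41 heights & depth profile
for lo in range(-110,150,3):
    m=(abs(u)<18)&(w>=lo)&(w<lo+3)
    if m.any(): print(lo,m.sum(),np.round(np.nanpercentile(z[m],[10,50,90]),0),c["color"][m].mean(0).astype(int).tolist())
for nm,lo,hi,zl in(("fix",-110,-60,30),("spr",60,105,36),("bar",-50,50,15)):
    m=(w>lo)&(w<hi)&(z>zl)&(abs(u)<60); print(nm,m.sum(),np.percentile(w[m],[2,98]),np.percentile(u[m],[2,98]))
# phone in hand
m=(abs(P[...,0]-465)<110)&(abs(P[...,1]+254)<120)&(z>115)&(z<150)
b=np.radians(1.219*180/np.pi); L=np.array([np.cos(b),np.sin(b)])
t=(P[...,:2][m]-[465.2,-254])@L; s=(P[...,:2][m]-[465.2,-254])@[L[1],-L[0]]; print(np.percentile(t,[1,5,50,95,99]),np.percentile(s,[1,99]),np.percentile(z[m][t>30],[5,50,95]) ,np.percentile(z[m][t<-30],[5,50,95]) )
```

```text
94 4 [28. 30. 31.] [120, 120, 124]
97 7 [30. 31. 37.] [126, 129, 131]
100 7 [33. 35. 38.] [159, 163, 162]
103 12 [35. 38. 42.] [169, 175, 174]
106 14 [35. 37. 42.] [163, 168, 168]
109 7 [34. 35. 36.] [157, 162, 161]
112 7 [24. 27. 29.] [128, 130, 133]
115 11 [ 9. 26. 29.] [146, 148, 153]
118 22 [ 7. 24. 29.] [118, 121, 124]
121 20 [ 9. 28. 31.] [80, 83, 86]
124 48 [19. 32. 39.] [70, 75, 78]
127 26 [36. 38. 40.] [93, 100, 105]
130 24 [35. 37. 41.] [103, 109, 113]
133 27 [36. 39. 43.] [118, 124, 126]
136 41 [38. 42. 60.] [109, 113, 113]
139 39 [39. 53. 64.] [85, 88, 88]
142 33 [41. 61. 65.] [75, 77, 77]
145 34 [42. 62. 66.] [112, 115, 114]
148 27 [62. 63. 66.] [120, 123, 123]
fix 1738 [-106.19367927  -61.35287106] [-59.66320268 -34.8732693 ]
spr 19 [ 88.93344902 104.63013217] [ 2.73087498 23.18727506]
bar 22 [-49.82688793 -44.51669696] [-59.9187854  -53.98675405]Traceback (most recent call last):
  File "<stdin>", line 15, in <module>
    return _quantile_unchecked(
        a, q, axis, out, overwrite_input, method, keepdims, weights)
    return _ureduce(a,
                    func=_quantile_ureduce_func,
    ...<5 lines>...
                    overwrite_input=overwrite_input,
                    method=method)
    r = func(a, **kwargs)
    result = _quantile(arr,
                       quantiles=q,
    ...<2 lines>...
                       out=out,
                       weights=wgt)
    slices_having_nans = np.isnan(arr[-1, ...])
                                  ~~~^^^^^^^^^
IndexError: index -1 is out of bounds for axis 0 with size 0
```

Run:
```python
from h import *
c=cam("top"); im=cv2.imread("pics/top0.png")
K=np.array(c["intrinsics"]);T=np.array(c["camera_from_world"])
a=np.radians(98.3);Y=np.array([np.cos(a),np.sin(a)]);X=np.array([np.sin(a),-np.cos(a)]);N=np.array([430.,94.])
out=[]
for z in(36,41):
    w,u=np.meshgrid(np.arange(-100,100,.25),np.arange(-35,35,.25))
    W=np.concatenate([N+w[...,None]*Y+u[...,None]*X,np.full(w.shape+(1,),z)],-1)
    C=W@T[:3,:3].T+T[:3,3]; p=C*[1,-1,-1]; p=p@K.T
    o=cv2.remap(im,(p[...,0]/p[...,2]).astype(np.float32),(p[...,1]/p[...,2]).astype(np.float32),cv2.INTER_CUBIC)
    for g in range(-100,100,10): cv2.line(o,((g+100)*4,0),((g+100)*4,12 if g%50 else 30),(0,0,255),1)
    cv2.line(o,(0,140),(799,140),(0,255,0),1); out.append(o)
cv2.imwrite("pics/j.png",np.vstack(out))
```

```text
(no output)
```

View pics/j.png

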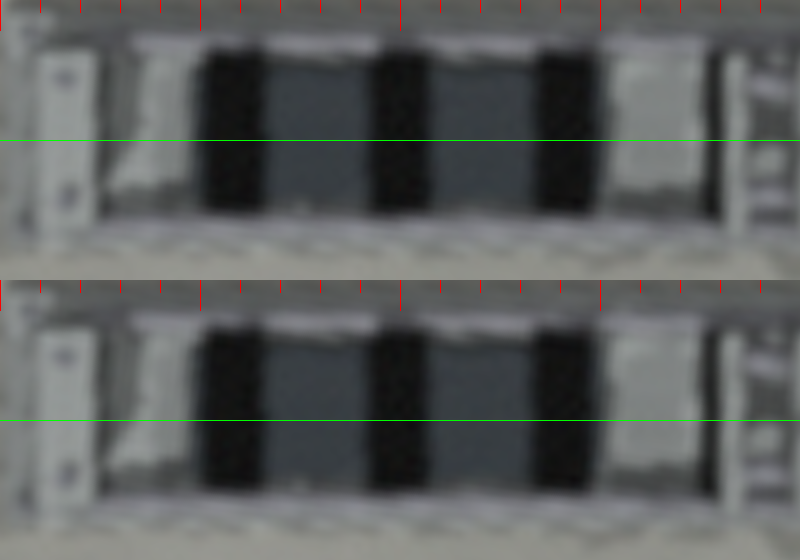

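The fixed face is at −75, the sprung face about +80, and the bed middle is about 1.5 mm to the −X side. Play is therefore about 17 mm. I'm moving over it.

{"fn": "step_arm", "kwargs": {"increments": [{"slide":[0.05,-0.024,0.0],"roll":-0.08},{"slide":[0.1,-0.049,0.0],"roll":-0.16},{"slide":[0.15,-0.073,0.005],"roll":-0.24},{"slide":[0.2,-0.098,0.012],"roll":-0.32},{"slide":[0.25,-0.123,0.02],"roll":-0.4}]}}

```text
t: 5.8
eef_pos: [434.3, 25.2, 100.4]
tcp_rot: [-3.14, -0.0, 1.621]
ft_force: [1.5, 0.6, -2.1]
opening: 0.708
grip_force: 30.0
```

```bash
python3 -c "
from h import *
to(428.4,94.4,80,np.radians(98.3))"
```

```text
slide [69.5 -2.4 20.4] roll -0.0942 t 5.8 [434.3  25.2 100.4] [-3.14  -0.     1.621]
```

{"fn": "step_arm", "kwargs": {"increments": [{"slide":[0.035,-0.001,0.01],"roll":-0.05},{"slide":[0.06,-0.002,0.018],"roll":-0.094},{"slide":[0.0695,-0.0024,0.0204],"roll":-0.094},{"slide":[0.0695,-0.0024,0.0204],"roll":-0.094}]}}

```text
t: 6.3
eef_pos: [429.2, 92.8, 80.7]
tcp_rot: [-3.14, 0.0, 1.713]
ft_force: [-0.2, 0.3, -1.8]
opening: 0.71
grip_force: 30.0
```

```bash
python3 -c "
from h import *
to(428.4,94.4,24.5,np.radians(98.3))
c=cam('side')
o=cv2.resize(c['color'][200:350,220:420,::-1],(800,600),interpolation=cv2.INTER_CUBIC);cv2.imwrite('pics/s3c.png',o)"
```

```text
slide [ 1.7 -0.5 56.2] roll -0.0026 t 6.3 [429.2  92.8  80.7] [-3.14   0.     1.713]
```

View pics/s3c.png

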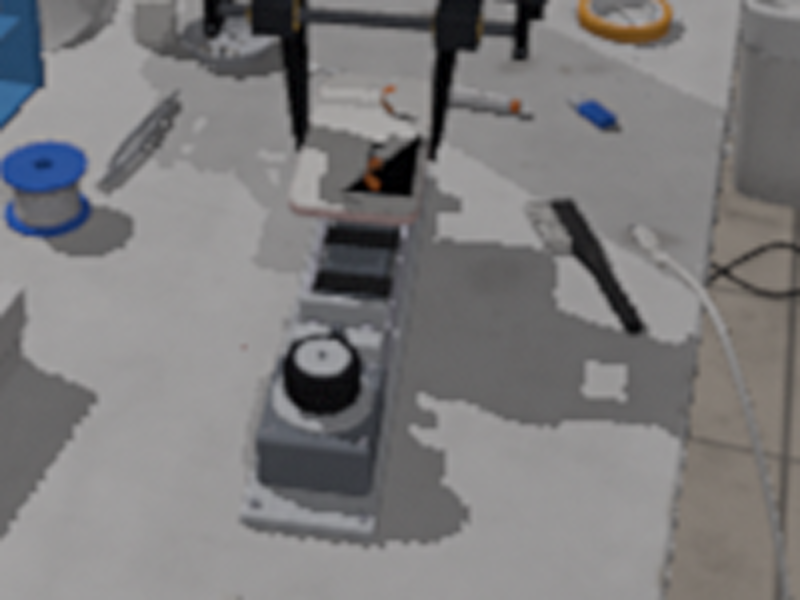

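The phone's near end shows at (290–420, 200–215), lined up with the jig. The knob is at (322,375). One quick check of where that end lies.

```bash
python3 -c "
from h import *
c=cam('side')
f=lambda u,v:[220+u/4,200+v/4]
for p,z in((f(354,208),82),(f(293,205),82),(f(418,213),82)): print(np.round(at_z(c,p,z),1))
print('sprung face top edge',at_z(c,f(345,300),41))
for r in mark_of('side','phone_mid')[:2]: print(r, at_z(c,r['uv'],83))
"
```

```text
[419.4 153.7  82. ]
[449.9 160.5  82. ]
[387.3 148.2  82. ]
sprung face top edge [417.08449656 176.83404652  41.        ]
{'uv': [314.5, 236.0], 'confidence': 0.77} [422.7231614   92.60996555  83.        ]
```

{"fn": "step_arm", "kwargs": {"increments": [{"slide":[0.001,0,0.02],"roll":0},{"slide":[0.001,0,0.035],"roll":0},{"slide":[0.001,0,0.046],"roll":0},{"slide":[0.001,0,0.051],"roll":0},{"slide":[0.001,0,0.053],"roll":0}]}}

```text
t: 7.08
eef_pos: [429.4, 93.6, 28.2]
tcp_rot: [3.142, 0.0, 1.713]
ft_force: [0.8, 0.2, -1.8]
opening: 0.709
grip_force: 30.0
```

{"fn": "step_arm", "kwargs": {"increments": [{"slide":[0,0,0.002],"roll":0},{"slide":[0,0,0.003],"roll":0}]}}

```text
t: 7.32
eef_pos: [429.4, 93.8, 25.3]
tcp_rot: [3.141, 0.0, 1.713]
ft_force: [-0.3, 0.4, -1.4]
opening: 0.71
grip_force: 30.0
```

{"fn": "step_arm", "kwargs": {"increments": [{"slide":[0,0,0.001],"roll":0},{"slide":[0,0,0.002],"roll":0},{"slide":[0,0,0.002],"roll":0}]}}

```text
t: 7.7
eef_pos: [429.3, 93.8, 23.5]
tcp_rot: [3.141, 0.0, 1.713]
ft_force: [-1.4, 0.7, 4.4]
opening: 0.709
grip_force: 30.0
```

Contact with the bed. I'm releasing and lifting.

{"fn": "step_arm", "kwargs": {"increments": [{"slide":[0,0,0],"roll":0},{"slide":[0,0,0],"roll":0},{"slide":[0,0,0],"roll":0},{"slide":[0,0,0],"roll":0}], "fingers": 1}}

```text
t: 8.2
eef_pos: [429.3, 93.8, 23.2]
tcp_rot: [3.142, 0.0, 1.713]
ft_force: [0.3, 0.3, 0.1]
opening: 0.99
grip_force: 0.0
```

{"fn": "step_arm", "kwargs": {"increments": [{"slide":[0,0,-0.03],"roll":0},{"slide":[0,0,-0.08],"roll":0},{"slide":[-0.04,0,-0.12],"roll":0},{"slide":[-0.1,0,-0.12],"roll":0},{"slide":[-0.16,0,-0.12],"roll":0}]}}

```text
t: 8.82
eef_pos: [452.2, -66.1, 144.0]
tcp_rot: [3.14, 0.001, 1.714]
ft_force: [0.2, -0.2, 0.1]
opening: 0.996
grip_force: 0.0
```

```bash
python3 -c "
from h import *
print(state()['t'],state()['joints'],state()['moment'])
c=cam('side')
o=cv2.resize(c['color'][200:350,220:420,::-1],(800,600),interpolation=cv2.INTER_CUBIC);cv2.imwrite('pics/s4c.png',o)"
```

```text
8.825 [-2.89893105e-01  3.55567251e-01  2.03944340e+00 -9.90862494e-05
  7.44748845e-01 -4.33345418e-01] [-0.00915673 -0.09061277  0.01593544]
```

View pics/s4c.png

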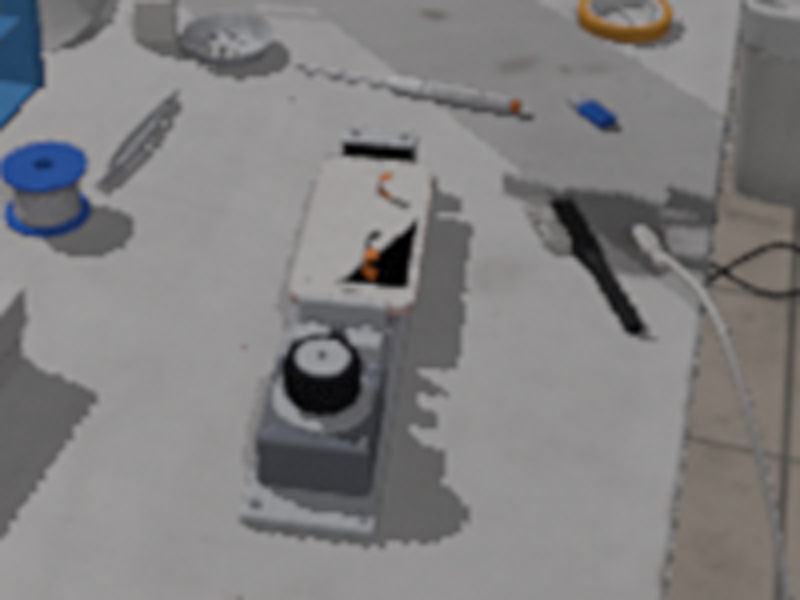

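The phone lies flat between the jaws, from (375,158) to (355,300), clear of the sprung jaw. Next is the knob.

{"fn": "step_arm", "kwargs": {"increments": [{"slide":[0.06,0,0],"roll":-0.18},{"slide":[0.12,0,0.0],"roll":-0.36},{"slide":[0.18,0,0],"roll":-0.54},{"slide":[0.24,0,0],"roll":-0.72},{"slide":[0.29,0,0],"roll":-0.9}]}}

```text
t: 9.5
eef_pos: [410.1, 224.6, 143.2]
tcp_rot: [3.142, 0.0, 2.62]
ft_force: [0.5, -1.0, 0.2]
opening: 1.001
grip_force: 0.0
```

{"fn": "step_arm", "kwargs": {"increments": [{"slide":[0,0,0],"roll":-0.18},{"slide":[0,0,0.0],"roll":-0.36},{"slide":[0,0,0],"roll":-0.54},{"slide":[0,0,0],"roll":-0.72},{"slide":[0,0,0],"roll":-0.9}]}}

```text
t: 10.12
eef_pos: [410.6, 222.5, 143.1]
tcp_rot: [-3.142, -0.0, -2.764]
ft_force: [0.6, 0.2, 0.1]
opening: 0.997
grip_force: 0.0
```

```bash
python3 -c "
from h import *
to(407,247.2,80,np.radians(211.2)); print(state()['joints'])"
```

```text
slide [-5.7 24.3 63.1] roll -0.1668 t 10.125 [410.6 222.5 143.1] [-3.142 -0.    -2.764]
[ 3.55113828e-01  3.69933716e-01  2.01656748e+00 -1.18433525e-04
  7.55357776e-01 -1.59329191e+00]
```

{"fn": "step_arm", "kwargs": {"increments": [{"slide":[-0.0057,0.0243,0.03],"roll":-0.166},{"slide":[-0.0057,0.0243,0.06],"roll":-0.166},{"slide":[-0.0057,0.0243,0.063],"roll":-0.166}]}}

```text
t: 10.5
eef_pos: [406.3, 247.0, 78.9]
tcp_rot: [3.141, -0.003, -2.604]
ft_force: [0.8, -0.7, 0.8]
opening: 0.996
grip_force: 0.0
```

```bash
python3 -c "
from h import *
to(407,247.2,44,np.radians(211.2)); print(state()['joints'])
c=cam('side');P=cloud(c)
o=cv2.resize(c['color'][200:350,220:420,::-1],(800,600),interpolation=cv2.INTER_CUBIC);cv2.imwrite('pics/s5c.png',o)"
```

```text
slide [-0.7 -0.2 34.9] roll -0.0067 t 10.5 [406.3 247.   78.9] [ 3.141e+00 -3.000e-03 -2.604e+00]
[ 4.07212498e-01  4.89552877e-01  2.05354496e+00 -1.70392467e-04
  6.01998679e-01 -1.70127705e+00]
```

View pics/s5c.png

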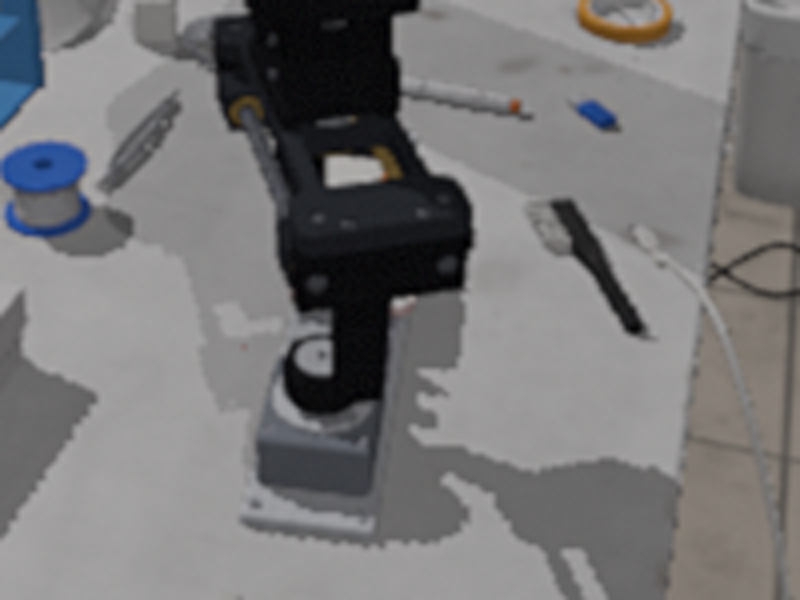

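The near finger at (360,400) straddles the knob at (322,375), with the other behind it, as expected for this yaw. I'll descend and grip.

{"fn": "step_arm", "kwargs": {"increments": [{"slide":[0,0,0.015],"roll":0},{"slide":[0,0,0.027],"roll":0},{"slide":[0,0,0.034],"roll":0},{"slide":[0,0,0.0345],"roll":0}]}}

```text
t: 11.05
eef_pos: [407.3, 247.1, 45.6]
tcp_rot: [-3.142, -0.0, -2.604]
ft_force: [0.5, 0.2, -0.8]
opening: 1.003
grip_force: 0.0
```

{"fn": "step_arm", "kwargs": {"increments": [{"slide":[0,0,0],"roll":0},{"slide":[0,0,0],"roll":0},{"slide":[0,0,0],"roll":0},{"slide":[0,0,0],"roll":0},{"slide":[0,0,0],"roll":0}], "fingers": 0.25}}

```text
t: 11.68
eef_pos: [407.3, 247.2, 45.7]
tcp_rot: [-3.141, 0.0, -2.604]
ft_force: [0.1, -0.9, -0.1]
opening: 0.529
grip_force: 0.0
```

```bash
cat >> h.py <<'E'
def st():
    r=[]
    for i in range(4):
        cam("side"); r.append(state())
    s=r[-1]; print("t",round(s["t"],2),"pos",np.round(s["eef_pos"],1),"yaw",np.round(np.degrees(s["tcp_rot"][2]),2),"F",np.round(np.mean([k["ft_force"] for k in r],0),1),"Mz",np.round([k["moment"][2] for k in r],3),"q6",round(s["joints"][5],3),"op",round(s["opening"],3),s["grip_force"])
E
python3 -c "
from h import *
st()"
```

```text
t 11.88 pos [406.9 247.7  45.7] yaw -149.23 F [-1.8  4.6  0.7] Mz [-0.059  0.039 -0.022  0.009] q6 -1.702 op 0.373 30.023610591888428
```

{"fn": "step_arm", "kwargs": {"increments": [{"slide":[0,0,0],"roll":0.17},{"slide":[0,0,0],"roll":0.34},{"slide":[0,0,0],"roll":0.51},{"slide":[0,0,0],"roll":0.68},{"slide":[0,0,0],"roll":0.7854}]}}

```text
t: 12.5
eef_pos: [406.7, 249.2, 45.8]
tcp_rot: [3.139, -0.0, 2.889]
ft_force: [-9.4, 25.8, -0.5]
opening: 0.372
grip_force: 30.0
```

```bash
python3 -c "
from h import *
st()"
```

```text
t 12.7 pos [406.7 249.2  45.8] yaw 165.76 F [-8.4 24.2 -0.5] Mz [ 0.083  0.08  -0.018  0.041] q6 -0.916 op 0.372 29.997331202030182
```

{"fn": "step_arm", "kwargs": {"increments": [{"slide":[0,0,0],"roll":0.13},{"slide":[0,0,0],"roll":0.2618},{"slide":[0,0,0],"roll":0.2618}]}}

```text
t: 13.08
eef_pos: [407.0, 249.6, 45.8]
tcp_rot: [3.139, -0.001, 2.63]
ft_force: [-9.0, 28.3, -1.5]
opening: 0.371
grip_force: 30.0
```

```bash
python3 -c "
from h import *
st()"
```

```text
t 13.28 pos [407.  249.6  45.8] yaw 150.76 F [-8.6 28.3 -2.4] Mz [0.043 0.081 0.04  0.014] q6 -0.654 op 0.372 29.995358884334564
```

Lateral load shows the grip is about 3 mm off the knob's axis. I'll re-centre before the load matters.

{"fn": "step_arm", "kwargs": {"increments": [{"slide":[0,0,0],"roll":0},{"slide":[0,0,0],"roll":0},{"slide":[0.0022,0.0022,0],"roll":0},{"slide":[0.0022,0.0022,0],"roll":0}], "fingers": 0.55}}

```text
t: 13.78
eef_pos: [406.5, 250.2, 45.7]
tcp_rot: [-3.142, 0.0, 2.632]
ft_force: [0.2, -0.8, 0.3]
opening: 0.546
grip_force: 0.0
```

```bash
python3 -c "
from h import *
st()
c=cam('top');P=cloud(c)
for r in spot_in('top','knob_grip')[:1]+mark_of('top','phone_mid')[:1]: print(r)
"
```

```text
t 13.97 pos [406.5 250.1  45.7] yaw 150.8 F [0.2 0.4 0.5] Mz [-0.026 -0.027 -0.009 -0.045] q6 -0.648 op 0.55 0.0
{'bbox': [165.6, 234.7, 204.0, 253.8], 'confidence': 0.55}
{'uv': [231.5, 242.1], 'confidence': 0.86}
```

{"fn": "step_arm", "kwargs": {"increments": [{"slide":[0,0,0],"roll":0},{"slide":[0,0,0],"roll":0},{"slide":[0,0,0],"roll":0},{"slide":[0,0,0],"roll":0}], "fingers": 0.25}}

```text
t: 14.62
eef_pos: [406.5, 250.2, 45.7]
tcp_rot: [-3.142, 0.0, 2.632]
ft_force: [-0.2, 0.5, 0.5]
opening: 0.374
grip_force: 30.0
```

```bash
python3 -c "
from h import *
st()"
```

```text
t 14.82 pos [406.5 250.2  45.7] yaw 150.81 F [ 0.3  0.2 -0.1] Mz [-0.033 -0.004 -0.038 -0.009] q6 -0.648 op 0.372 29.99992847442627
```

Centred, with Mz at baseline. Continuing click by click.

{"fn": "step_arm", "kwargs": {"increments": [{"slide":[0,0,0],"roll":0.13},{"slide":[0,0,0],"roll":0.2618},{"slide":[0,0,0],"roll":0.2618}]}}

```text
t: 15.2
eef_pos: [406.8, 250.6, 45.7]
tcp_rot: [3.14, 0.0, 2.371]
ft_force: [0.5, 5.3, -2.6]
opening: 0.374
grip_force: 30.0
```

```bash
python3 -c "
from h import *
st()"
```

```text
t 15.4 pos [406.8 250.6  45.7] yaw 136.01 F [ 0.7  5.6 -2.6] Mz [-0.079 -0.049 -0.035 -0.037] q6 -0.39 op 0.375 29.999514520168304
```

{"fn": "step_arm", "kwargs": {"increments": [{"slide":[0,0,0],"roll":0.13},{"slide":[0,0,0],"roll":0.2618},{"slide":[0,0,0],"roll":0.2618}]}}

```text
t: 15.78
eef_pos: [407.3, 251.0, 45.7]
tcp_rot: [3.139, 0.0, 2.11]
ft_force: [2.3, 8.0, -5.0]
opening: 0.371
grip_force: 30.0
```

```bash
python3 -c "
from h import *
st()"
```

```text
t 15.97 pos [407.3 251.   45.7] yaw 121.0 F [ 2.9  8.3 -4.8] Mz [-0.001 -0.012 -0.021 -0.061] q6 -0.128 op 0.371 29.99923288822174
```

{"fn": "step_arm", "kwargs": {"increments": [{"slide":[0,0,0],"roll":0.13},{"slide":[0,0,0],"roll":0.2618},{"slide":[0,0,0],"roll":0.2618}]}}

```text
t: 16.35
eef_pos: [407.9, 251.2, 45.8]
tcp_rot: [3.138, -0.001, 1.848]
ft_force: [4.1, 9.5, -6.0]
opening: 0.376
grip_force: 30.0
```

```bash
python3 -c "
from h import *
st();st()"
```

```text
t 16.55 pos [407.9 251.2  45.8] yaw 106.01 F [ 4.6  9.3 -7.1] Mz [0.084 0.048 0.134 0.009] q6 0.134 op 0.374 29.99842643737793
t 16.75 pos [407.8 251.2  45.8] yaw 106.01 F [ 5.1  9.4 -7.1] Mz [0.076 0.082 0.075 0.096] q6 0.134 op 0.369 29.998566806316376
```

Mz jumps by about 0.1 N m on click 7, so the jaw took hold there (click 6 was still zero). Four more to go; first one, with a little lateral relief.

{"fn": "step_arm", "kwargs": {"increments": [{"slide":[0.0007,0.0006,0],"roll":0.13},{"slide":[0.0007,0.0006,0],"roll":0.2618},{"slide":[0.0007,0.0006,0],"roll":0.2618}]}}

```text
t: 17.12
eef_pos: [408.4, 251.4, 45.8]
tcp_rot: [3.138, -0.001, 1.587]
ft_force: [7.1, 2.0, -7.0]
opening: 0.371
grip_force: 30.0
```

```bash
python3 -c "
from h import *
st();st()"
```

```text
t 17.32 pos [408.4 251.4  45.8] yaw 91.02 F [ 7.5  1.9 -6.3] Mz [0.067 0.074 0.049 0.095] q6 0.397 op 0.377 29.998715221881866
t 17.52 pos [408.4 251.4  45.8] yaw 91.02 F [ 7.5  1.2 -6.5] Mz [0.083 0.102 0.088 0.095] q6 0.397 op 0.372 29.998720586299896
```

{"fn": "step_arm", "kwargs": {"increments": [{"slide":[0,0,0],"roll":0.13},{"slide":[0,0,0],"roll":0.2618},{"slide":[0,0,0],"roll":0.2618}]}}

```text
t: 17.9
eef_pos: [409.0, 251.4, 45.8]
tcp_rot: [3.138, -0.002, 1.325]
ft_force: [10.8, -0.0, -8.3]
opening: 0.373
grip_force: 30.0
```

```bash
python3 -c "
from h import *
st();st()"
```

```text
t 18.1 pos [409.  251.4  45.8] yaw 76.03 F [10.1 -0.4 -7.8] Mz [0.062 0.097 0.102 0.095] q6 0.659 op 0.375 29.99839872121811
t 18.3 pos [409.  251.4  45.7] yaw 76.03 F [10.6 -0.8 -7.7] Mz [0.147 0.119 0.116 0.078] q6 0.659 op 0.373 29.99829411506653
```

{"fn": "step_arm", "kwargs": {"increments": [{"slide":[0.0002,0.0008,0],"roll":0.13},{"slide":[0.0002,0.0008,0],"roll":0.2618},{"slide":[0.0002,0.0008,0],"roll":0.2618}]}}

```text
t: 18.68
eef_pos: [409.6, 251.2, 45.8]
tcp_rot: [3.139, -0.003, 1.063]
ft_force: [9.6, -2.0, -6.2]
opening: 0.376
grip_force: 30.0
```

```bash
python3 -c "
from h import *
st();st()"
```

```text
t 18.88 pos [409.6 251.2  45.8] yaw 61.03 F [10.2 -2.7 -6.7] Mz [0.094 0.072 0.18  0.13 ] q6 0.92 op 0.373 29.99873846769333
t 19.07 pos [409.6 251.2  45.8] yaw 61.04 F [10.2 -2.8 -6.5] Mz [0.162 0.118 0.193 0.118] q6 0.92 op 0.371 29.998693764209747
```

{"fn": "step_arm", "kwargs": {"increments": [{"slide":[0,0,0],"roll":0.13},{"slide":[0,0,0],"roll":0.2618},{"slide":[0,0,0],"roll":0.2618}]}}

```text
t: 19.45
eef_pos: [410.1, 250.8, 45.8]
tcp_rot: [3.139, -0.003, 0.802]
ft_force: [13.1, -6.5, -7.5]
opening: 0.375
grip_force: 30.0
```

```bash
python3 -c "
from h import *
st();st();st()"
```

```text
t 19.65 pos [410.1 250.9  45.8] yaw 46.05 F [13.  -7.  -7.4] Mz [0.103 0.101 0.12  0.126] q6 1.182 op 0.367 29.998548924922943
t 19.85 pos [410.1 250.9  45.8] yaw 46.05 F [12.8 -7.  -7.8] Mz [0.141 0.148 0.167 0.109] q6 1.182 op 0.375 29.998478293418884
t 20.05 pos [410.1 250.9  45.8] yaw 46.05 F [12.9 -7.  -7.5] Mz [0.181 0.138 0.118 0.102] q6 1.182 op 0.37 29.998562335968018
```

Mz rose steadily over the four clicks, to about 0.13 (0.15 above baseline). I'm releasing and going up to look.

{"fn": "step_arm", "kwargs": {"increments": [{"slide":[0,0,0],"roll":0},{"slide":[0,0,0],"roll":0},{"slide":[0,0,0],"roll":0},{"slide":[0,0,0],"roll":0},{"slide":[0,0,-0.01],"roll":0}], "fingers": 1}}

```text
t: 20.68
eef_pos: [407.3, 250.9, 55.6]
tcp_rot: [-3.141, 0.001, 0.8]
ft_force: [-0.4, 1.2, 0.3]
opening: 0.841
grip_force: 0.0
```

{"fn": "step_arm", "kwargs": {"increments": [{"slide":[0,0,-0.04],"roll":0},{"slide":[0,0,-0.09],"roll":0},{"slide":[-0.04,0.04,-0.11],"roll":0},{"slide":[-0.08,0.08,-0.11],"roll":0},{"slide":[-0.12,0.12,-0.11],"roll":0}]}}

```text
t: 21.3
eef_pos: [409.9, 79.9, 166.8]
tcp_rot: [3.14, -0.001, 0.801]
ft_force: [1.0, -1.2, -0.8]
opening: 0.998
grip_force: 0.0
```

{"fn": "step_arm", "kwargs": {"increments": [{"slide":[-0.04,0.04,0],"roll":0},{"slide":[-0.08,0.08,0],"roll":0},{"slide":[-0.08,0.08,0],"roll":0}]}}

```text
t: 21.68
eef_pos: [411.7, -34.8, 166.4]
tcp_rot: [3.141, -0.0, 0.794]
ft_force: [0.4, 1.1, -0.1]
opening: 1.0
grip_force: 0.0
```

Run:
```python
from h import *
c=cam("side"); 
A=cv2.resize(c['color'][245:335,275:335,::-1],(400,600),interpolation=cv2.INTER_CUBIC)
B=cv2.resize(cv2.imread("pics/side0.png")[245:335,275:335],(400,600),interpolation=cv2.INTER_CUBIC)
cv2.imwrite("pics/k.png",np.hstack([B,A])); print(state()["t"],state()["eef_pos"],state()["ft_force"])
```

```text
21.725 [411.50859563 -33.18151506 166.21935912] [-0.7934506  -0.05362731 -1.33854828]
```

View pics/k.png

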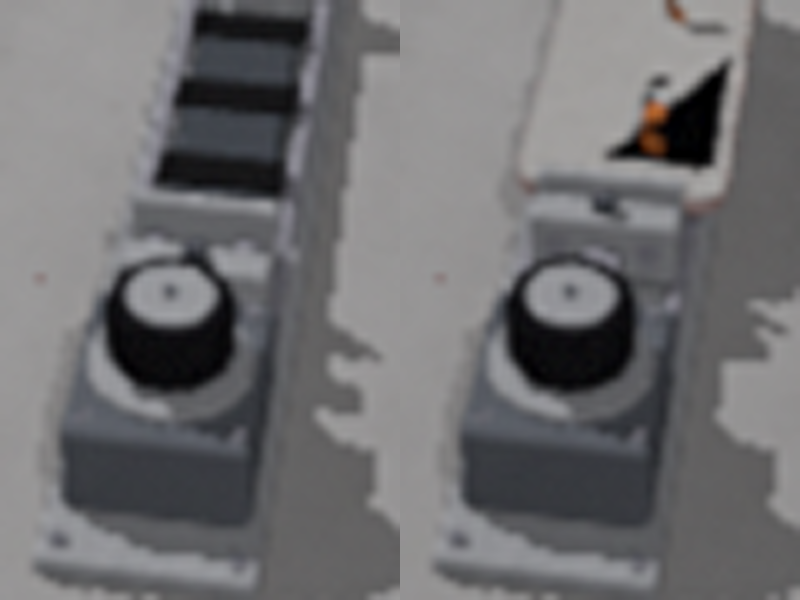

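The jaw block now stands against the phone's end at (525–700, 175–215), the phone is flat, and the gripper is clear. The torque stayed low at each rest point, so the grip did not slip. Handing in.

```bash
python3 -c "
from cell import env
print(env.job_done())"
```

```text
the job is handed in; nothing more can be done
None
```

I laid the phone in the jig and tightened the knob four clicks past first hold. First hold came at click 7, judged from the wrist torque. I handed the job in at about 22 s; it gave no verdict, and I could not measure the jaw force directly.

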